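Lock the sample canister for the courier

ROBOT

A 6-joint arm with a two-finger parallel gripper is mounted at the origin on the work surface. World frame = base frame: x ahead of the robot, y to its left, z up, the work surface at z = 0. Lengths are in m, angles in degrees, forces in N, time in s.
With the tool pointing down it reaches from about 0.375 to 0.9 m from the base axis. Payload 3.1 kg.
Tool frame: the origin (TCP) lies on the front face of the gripper's body, between the roots of the fingers; the fingertips stand 70 mm ahead of it and the grasp point (between the pads) lies 51 mm ahead of it (bot.tip_extent is the distance from the TCP to the fingertips, in m); z points along the fingers, x is the direction in which the jaws open and shut, and the axes are right-handed (so a half turn about z gives the same grasp; the last joint's range is limited). The gripper opens to 87 mm and grips with 3 to 60 N. Pads are 19 mm wide; open, the fingers measure 117 mm over their backs; the gripper's body (75 mm by 190 mm) begins 51 mm behind the grasp point.
Start: joints at [-85.743, 30.224, 82.088, -0, 67.689, -10.227], TCP at [0.156, -0.605, 0.292] pointing down, gripper open.
Joint ranges: [-176.69, 176.69], [-43.24, 126.21], [12.49, 139.97], [-82, 262], [0, 151.66], [-163.58, 163.58]. Speed limits (degrees/s): [159.86, 159.86, 180, 180, 180, 180].

INTERFACE

Orientations are given as a 3x3 rotation matrix whose columns are the frame's x, y, z axes.
In Python, from rig import bot, viewer, ticket gives the robot as it stands. The module is installed in compiled form; this text tells all that it offers.
- The arm moves only by the tool arm_command, never from a script. Its argument "targets" is a list of rows, each an object with "rot": the turn, a rotation vector about the tool's x, y, z in degrees, a list of three; "offset": the shift along the tool's x, y, z in cm, a list of three; "gripper": the closure, from 0 (fully open) to 1 (shut). A call has 1 to 8 rows; each row is the pose to reach, as a shift and turn from the pose commanded when the call began, along the tool's axes at that moment; what a row does not reach only later rows make up. A row lasts 1/10 s, in which the tool goes at most 50 mm and 8.59 degrees, less where a joint would pass 70% of its speed; a pose out of reach is approached as far as the arm can. A call with a gripper value outside its range is refused whole. The fingers move at their own pace and stop on an object; the grip force is fixed at half the most. Time passes only in rows, so rows that repeat a pose let the fingers close. It gives the time, the measured TCP pose, the force and the opening at its end, in the units of the state.
- bot.read_state(): the state, without advancing time (a new reading comes with each control period).
- viewer.capture(name): name is "scene" or "side" or "wrist"; returns a dict with "frame" (480x640x3 uint8, red, green, blue), "fx", "fy", "cx", "cy" (pixels), "view" (4x4, takes a point from world to camera coordinates). Camera axes: x right, y down, z forward; pixel columns grow to the right and rows downward; lengths in m; the calibration is good to about 2 mm. A picture is of the moment at which its call begins. There is no depth.
- ticket.hand_in(): hands the job in, once; it reports no verdict.
The state is a dict: "time_s": time; "joint_positions": joint angles; "qvel": joint speeds; "tau": joint torques, N m; "position": TCP position; "tcp_rot": TCP orientation; "force": force on the tool from outside, world axes, zero at the start; "moment": the same for the moment, N m; "opening": opening from 0.0 (shut) to 1.0 (fully open).
Only numpy, scipy, OpenCV 4.12 (cv2) and the standard library are available. Lean on these libraries where they do the work, as an engineer would, in place of code of your own. Each camera call takes 0.05 s, during which the arm holds its last target. There are 200 camera calls.

TASK

Lock the sample canister for the courier: turn the collar round the canister clockwise until it clicks in at the locked mark, where the hole in its ear lies over the hole in the fixed lug, and never on into the last click, which would release the lid. Then take the locking pin out of its block and push it down through both holes until its shoulder is fully home on the ear, let go of it, and leave everything else on the table where it stands.

Things in the scene. Friction and masses are not known exactly. Their poses are not given: they have to be found in the camera images.
- canister: Sample canister, screwed to the table: white barrel 82 mm across on a grey foot plate 170 x 140 x 12 mm. Origin on the barrel's upright axis, on the table; z up, x from the axis towards the fixed lug.
- lid_top (a point): Centre of the top of the canister's lid, on the axis of barrel and collar, 105 mm above the table. Four raised dark ridges on the lid mark the clicks: the collar's fin stands in line with the ridge of the click it is in. The locked ridge is the long wide one (30 x 6 mm, others 9 x 3 mm), opposite the lug.
- lug_hole (a point): Centre of the upper mouth of the hole (13 mm diameter, straight through) in the fixed grey lug on the barrel, 69 mm from the axis, 64 mm above the table. The lug is a level plate 50 mm wide, 12 mm thick, with 40 mm of free space under it.
- collar (a joint): Angle (rad) of the aluminium collar ring, 102 mm across; grows clockwise seen from above. Spring clicks at 0 (open), 0.45, 0.90 (LOCKED, holes in line), 1.35 (lid release, never enter; crest before it at 1.12). Starts between 0 and 0.55. The spring resists, then helps, by up to 0.25 N m (4 N at the fin); let go within 0.15 of a click, it settles to within 0.03 of it.
- fin (a point): Grip point of the upright fin by which the collar is turned: a plate 10 mm thick (along the turning direction), 30 mm long radially, its top 130 mm above the table. This point is mid-thickness and mid-length, 61 mm from the axis, 115 mm above the table; both faces are free. It goes round with the collar, exactly opposite the ear.
- ear_hole (a point): Centre of the upper mouth of the hole (13 mm diameter, straight through) in the collar's flat ear, 69 mm from the axis, 80 mm above the table. The ear is 32 mm wide and 8 mm thick; it passes 8 mm above the lug and moves round with the collar.
- pin_grip (a point): Centre of the grip of the loose steel locking pin (0.09 kg): an upright cylinder 16 mm in diameter, 40 mm tall; z up, away from the tip. Below it a shoulder disc 22 mm across, 4 mm thick, then the shank, 9 mm in diameter, 40 mm long, pointed. This point is 24 mm above the shoulder's underside and 64 mm above the tip.
- pin_tip (a point): Lower end of the pin's shank, on its axis.
- block_hole (a point): Centre of the mouth of the 13 mm hole in the grey pin block (65 x 65 mm, 60 mm tall, fixed to the table), 60 mm above the table; the pin starts in it, shank fully in, shoulder on the block.
- tube_tray: Bystander: clear well tray 85 x 125 x 14 mm with white sample tubes 54 mm tall standing at one end; origin at the centre of its underside.
- sanitiser: Bystander: bottle 60 mm in diameter, 150 mm tall; origin at the centre of its underside.
- glove_box: Bystander: glove carton 120 x 220 x 75 mm; origin at the centre of its underside.
Not all that is in view belongs to the job. There is more than one size of the part that bears pin_grip; the job needs the smallest.

How it is judged:
By the outcome, as a careful person would: the job done as asked, in the order asked, and still so for the second after the job is handed in, with the robot touching nothing.
It also fails if it takes over 58 s, if anything falls off the work surface, if the arm or the gripper's body presses on something with over 40 N, if the wrist force passes 120 N, or if a joint passes its speed limit or range.

## Working session

There is one attempt and no reset: what is moved stays moved. The work goes in short steps, Python scripts to look and compute and a tool call to move; the robot and the scene stay as the last step left them, time stands still between calls to the robot, and variables do not carry over. Pictures are saved under pics/ and viewed, about 8 in all and at most 12, crops included, and the job is handed in when it is done.

Besides the shell and the picture viewer there is one more tool, called after ">>>" by a JSON object that holds its "op" and its "data", one argument or row to a line. arm_command: Moves the arm, as the interface text tells. Its arguments: {"type":"object","properties":{"targets":{"type":"array"}},"required":["targets"]}

```bash
mkdir -p pics
cat > h.py <<'E'
import numpy as np, cv2
from rig import bot, viewer, ticket
def cap(n,fn,crop=None,scale=1):
    c=viewer.capture(n); im=c['frame'][:,:,::-1]
    np.save('pics/%s.npy'%fn,np.array([c['fx'],c['fy'],c['cx'],c['cy'],*c['view'].ravel()]))
    cv2.imwrite('pics/%s_full.png'%fn,im)
    if crop: x0,y0,x1,y1=crop; im=im[y0:y1,x0:x1]
    if scale!=1: im=cv2.resize(im,None,fx=scale,fy=scale,interpolation=cv2.INTER_CUBIC)
    cv2.imwrite('pics/%s.png'%fn,im); return c
def load(fn):
    a=np.load('pics/%s.npy'%fn); return a[:4],a[4:].reshape(4,4)
def back(fn,u,v,z):
    (fx,fy,cx,cy),V=load(fn); R=V[:3,:3]; o=-R.T@V[:3,3]
    d=R.T@np.array([(u-cx)/fx,(v-cy)/fy,1]); return o+d*(z-o[2])/d[2]
def proj(fn,p):
    (fx,fy,cx,cy),V=load(fn); q=V[:3,:3]@np.array(p)+V[:3,3]; return np.array([fx*q[0]/q[2]+cx,fy*q[1]/q[2]+cy])
def st():
    s=bot.read_state(); print(s['time_s'],np.round(s['position'],4),np.round(s['force'],1),s['opening']); return s
def rel(p,s=None):
    s=s or bot.read_state(); return np.array(s['tcp_rot']).T@(np.array(p)-np.array(s['position']))*100
E
python3 - <<'E'
from h import *
np.set_printoptions(suppress=True,precision=3)
s=st(); print(np.array(s['tcp_rot']))
for n in ['scene','side','wrist']:
    c=cap(n,n+'0'); V=c['view']; print(n,c['fx'],-V[:3,:3].T@V[:3,3],V[2,:3])
E
```

```text
0.0 [ 0.156 -0.605  0.291] [0.8 0.3 0.3] 0.9978933160863234
[[ 0.25  -0.968 -0.   ]
 [-0.968 -0.25   0.002]
 [-0.002 -0.    -1.   ]]
scene 442.31398781623085 [ 1.156 -0.044  0.986] [-0.521  0.001 -0.854]
side 460.7620867792194 [0.088 0.589 0.591] [ 0.57  -0.647 -0.506]
wrist 411.70058877951095 [ 0.223 -0.587  0.385] [-0.242 -0.062 -0.968]
```

View pics/scene0.png

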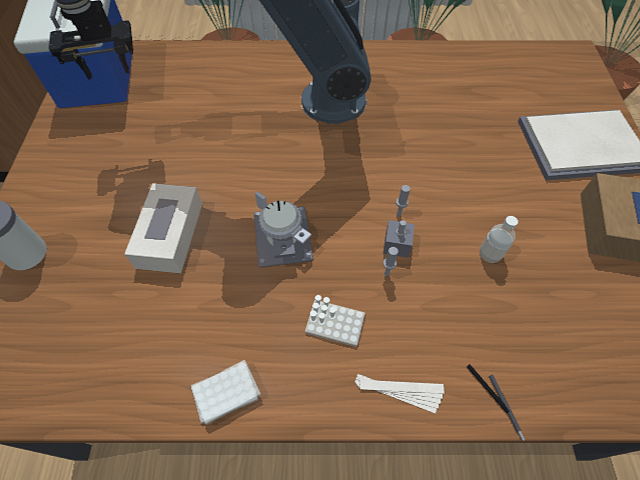

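View pics/side0.png

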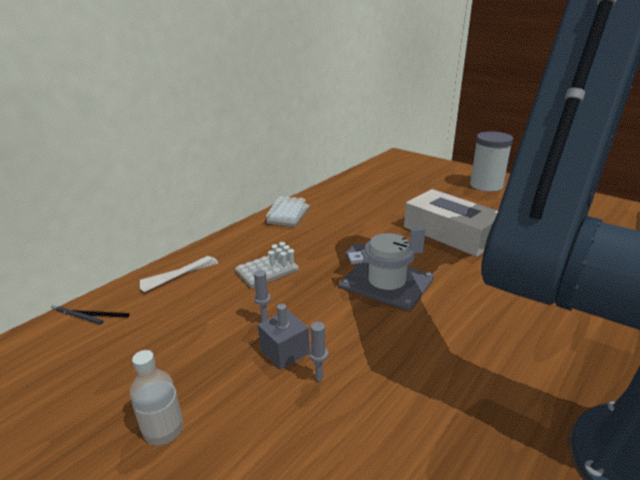

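The scene image shows the canister at about (283,215), with the fin near (262,200) and the ear near (303,237). The block with a short pin is at (400,235), and a taller pin stands on each side of it at (404,200) and (392,260). The side image shows the same layout. Next I zoom in.

Run:
```python
import cv2,numpy as np
a=cv2.imread('pics/scene0_full.png')[170:290,235:435]
cv2.imwrite('pics/zoom0.png',cv2.resize(a,None,fx=4,fy=4,interpolation=cv2.INTER_CUBIC))
from h import *
for n,u,v,z in [('lid',280,212,.105),('pin top',402,222,.104),('earhole',304,237,.08),('fin top',261,194,.13),('tall1',405,188,.1),('tall2',392,252,.1)]: print(n,back('scene0',u,v,z).round(3))
```

```text
lid [ 0.526 -0.14   0.105]
pin top [0.554 0.155 0.104]
earhole [ 0.582 -0.081  0.08 ]
fin top [ 0.49  -0.186  0.13 ]
tall1 [0.447 0.174 0.1  ]
tall2 [0.636 0.125 0.1  ]
```

View pics/zoom0.png

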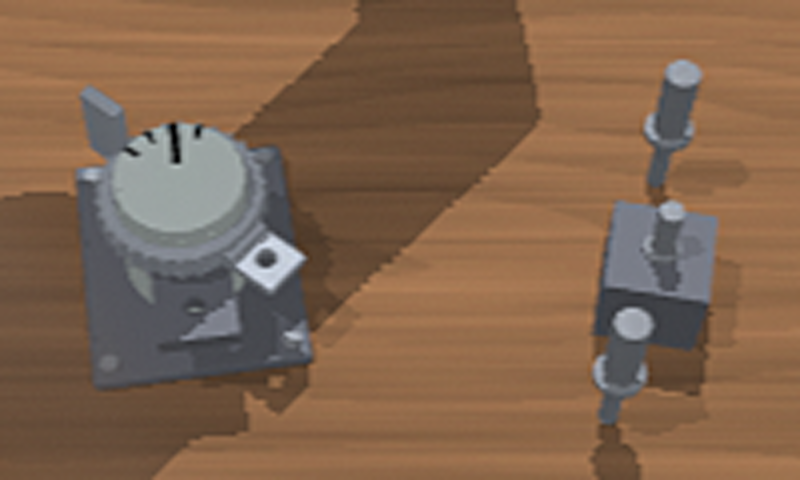

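The zoom shows:
- **Fin:** top at zoom (103,100), upper left.
- **Ridges:** the long locked ridge is at (176,143), with the release ridge past it at (199,131).
- **Holes:** ear hole at (266,258), lug hole at (196,305).
- **Pins:** the small pin stands in the block with its top at (671,211). The taller pins stand in front of and behind the block.

Run:
```python
from h import *
z=lambda u,v:((u+.5)/4+235-.5,(v+.5)/4+170-.5)
d={}
for n,u,v,h in [('lid',178,180,.105),('lug',196,306,.064),('ear',266,258,.08),('fintopmid',102,105,.13),('lock',176,143,.105),('rel',199,131,.105),('r1',150,137,.105),('r0',132,152,.105),('pintop',672,210,.104),('tall1 tip',656,187,0),('tall2tip',608,422,0),('blk TL',616,202,.06),('blk TR',717,217,.06),('blk BL',604,281,.06),('blk BR',705,299,.06)]:
    d[n]=back('scene0',*z(u,v),h); print(n,d[n].round(4))
c=d['lid'][:2]
for k in ['lug','ear','fintopmid','lock','rel','r1','r0']:
    e=d[k][:2]-c; print(k,np.hypot(*e).round(4),np.degrees(np.arctan2(e[1],e[0])).round(1))
# tall heights: tops
for n,tip,(u,v) in [('t1','tall1 tip',(683,72)),('t2','tall2tip',(632,322))]:
    best=min((np.linalg.norm(back('scene0',*z(u,v),h)[:2]-d[tip][:2]),h) for h in np.arange(.05,.3,.002)); print(n,best)
```

```text
lid [ 0.5334 -0.1419  0.105 ]
lug [ 0.5982 -0.131   0.064 ]
ear [ 0.5738 -0.0884  0.08  ]
fintopmid [ 0.4955 -0.1879  0.13  ]
lock [ 0.5056 -0.1445  0.105 ]
rel [ 0.4964 -0.1307  0.105 ]
r1 [ 0.501  -0.1608  0.105 ]
r0 [ 0.5124 -0.1712  0.105 ]
pintop [0.5547 0.1568 0.104 ]
tall1 tip [0.4649 0.1714 0.    ]
tall2tip [0.6444 0.1246 0.    ]
blk TL [0.5186 0.1318 0.06  ]
blk TR [0.5301 0.1947 0.06  ]
blk BL [0.5777 0.1196 0.06  ]
blk BR [0.5907 0.1806 0.06  ]
lug 0.0657 9.5
ear 0.067 53.0
fintopmid 0.0597 -129.5
lock 0.028 -174.7
rel 0.0388 163.1
r1 0.0375 -149.9
r0 0.036 -125.7
t1 (np.float64(0.002230726138997843), np.float64(0.12400000000000007))
t2 (np.float64(0.002209483237656688), np.float64(0.12200000000000007))
```

The numbers agree with the drawing: block centre and pin are both at (0.554, 0.157), the tall pins are about 0.123 high, and the ear radius is 67 mm. I'll move above the fin with the jaws along the turning direction and take a close look.

>>> {"op": "arm_command", "data": {
  "targets": [
    {"offset": [-31.9,-43.3,3.0],"rot": [0,0,-37],"gripper": 0},
    {"offset": [-31.9,-43.3,3.0],"rot": [0,0,-37],"gripper": 0},
    {"offset": [-31.9,-43.3,3.0],"rot": [0,0,-37],"gripper": 0},
    {"offset": [-31.9,-43.3,3.0],"rot": [0,0,-37],"gripper": 0},
    {"offset": [-31.9,-43.3,3.0],"rot": [0,0,-37],"gripper": 0},
    {"offset": [-31.9,-43.3,3.0],"rot": [0,0,-37],"gripper": 0},
    {"offset": [-31.9,-43.3,3.0],"rot": [0,0,-37],"gripper": 0},
    {"offset": [-31.9,-43.3,3.0],"rot": [0,0,-37],"gripper": 0}
  ]
}}

```text
time_s: 0.95
position: [0.4093, -0.2936, 0.2698]
tcp_rot: [[0.782, -0.623, 0.0], [-0.623, -0.782, -0.0], [0.0, -0.0, -1.0]]
force: [0.4, -0.2, 0.6]
opening: 0.999
```

Run:
```python
from h import *
s=st(); print(np.array(s['tcp_rot']).round(3), rel([.4955,-.188,.26],s).round(2), s['joint_positions'])
```

```text
0.95 [ 0.4093 -0.2936  0.2698] [ 0.4 -0.2  0.6] 0.999396893283639
[[ 0.782 -0.623  0.   ]
 [-0.623 -0.782 -0.   ]
 [ 0.    -0.    -1.   ]] [  0.16 -13.63   0.98] [-4.83822184e+01  2.27310572e+01  1.00679610e+02  2.30739929e-03
  5.65864627e+01 -9.84853890e+00]
```

>>> {"op": "arm_command", "data": {
  "targets": [
    {"offset": [0.1,-13.0,1.0],"rot": [0,0,0],"gripper": 0},
    {"offset": [0.1,-13.0,1.0],"rot": [0,0,0],"gripper": 0},
    {"offset": [0.1,-13.0,1.0],"rot": [0,0,0],"gripper": 0},
    {"offset": [0.1,-13.0,1.0],"rot": [0,0,0],"gripper": 0},
    {"offset": [0.1,-13.0,1.0],"rot": [0,0,0],"gripper": 0}
  ]
}}

```text
time_s: 1.45
position: [0.4902, -0.1936, 0.2597]
tcp_rot: [[0.784, -0.621, -0.001], [-0.621, -0.784, -0.0], [-0.001, 0.001, -1.0]]
force: [-0.2, 0.5, -0.7]
opening: 1.001
```

Run:
```python
from h import *
s=st(); cap('wrist','w1')
for n,p in [('fin',(.4955,-.188,.13)),('ax',(.533,-.142,.105))]: print(n,proj('w1',p).round(1))
```

```text
1.45 [ 0.4902 -0.1936  0.2597] [-0.2  0.5 -0.7] 1.001472180093177
fin [332.5 248.8]
ax [333.9 139.5]
```

View pics/w1.png

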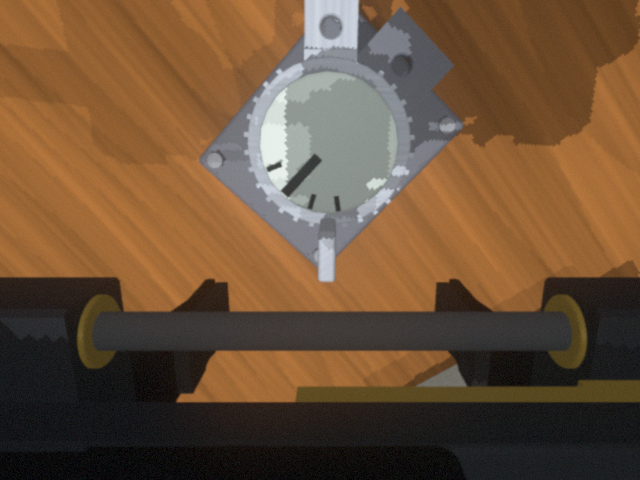

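The wrist view shows the fin top as a strip from (328,237) to (327,282), the ear hole at (330,26), the lug hole at (401,65) and the lid centre near (329,141). Four ridges are visible; the long one is at (302,175).

Run:
```python
from h import *
d={}
for n,u,v,h in [('lid',329,141,.105),('lug',401,65,.064),('ear',330.5,26,.08),('finA',328,237,.13),('finB',327,282,.13),('r0',337,203,.105),('r1',311,202,.105),('lockA',319,156,.105),('lockB',286,193,.105),('rel',274,166,.105)]:
    d[n]=back('w1',u,v,h); print(n,d[n].round(4))
fin=(d['finA']+d['finB'])/2; f=(d['finB']-d['finA'])[:2]
print('fin',fin,np.linalg.norm(f),np.degrees(np.arctan2(f[1],f[0])))
ax=d['lid'][:2]
ax2=(fin[:2]*69+d['ear'][:2]*61)/130; print('ax',ax,ax2,np.linalg.norm(fin[:2]-d['ear'][:2]))
for k in ['lug','ear','r0','r1','lockB','rel']:
    e=d[k][:2]-ax2; print(k,np.hypot(*e).round(4),np.degrees(np.arctan2(e[1],e[0])).round(1))
e=fin[:2]-ax2; print('fin',np.hypot(*e),np.degrees(np.arctan2(e[1],e[0])))
e=(d['lockB']-d['lockA'])[:2]; print('lockdir',np.degrees(np.arctan2(e[1],e[0])))
print(rel([*fin[:2],.166]))
```

```text
lid [ 0.5302 -0.1409  0.105 ]
lug [ 0.5964 -0.1325  0.064 ]
ear [ 0.5724 -0.0889  0.08  ]
finA [ 0.4978 -0.1811  0.13  ]
finB [ 0.4808 -0.2015  0.13  ]
r0 [ 0.5113 -0.1725  0.105 ]
r1 [ 0.4993 -0.1622  0.105 ]
lockA [ 0.5202 -0.144   0.105 ]
lockB [ 0.491  -0.1486  0.105 ]
rel [ 0.4957 -0.1319  0.105 ]
fin [ 0.4892857  -0.19131857  0.13      ] 0.02655718442876764 -129.7268174000563
ax [ 0.53021031 -0.14089404] [ 0.52830517 -0.14326369] 0.13192112919901244
lug 0.069 9.0
ear 0.07 50.9
r0 0.0338 -120.2
r1 0.0346 -146.8
lockB 0.0377 -171.8
rel 0.0345 160.8
fin 0.06190145293184425 -129.07580920108032
lockdir -170.93420653705155
[-0.23615933 -0.21320593  9.38047065]
```

The geometry agrees: the axis is at about (0.529, -0.1425), the radii are 62 and 70 mm, and the ridge spacing fits. The fin is at -129.1° and the locked direction is -171°, so the collar is at about 0.17 rad and needs about 41.9° clockwise. I'll descend and grip the fin.

>>> {"op": "arm_command", "data": {
  "targets": [
    {"offset": [-0.2,-0.2,4.5],"rot": [0,0,-0.0],"gripper": 0},
    {"offset": [-0.2,-0.2,9.2],"rot": [0,0,0.8],"gripper": 0},
    {"offset": [-0.2,-0.2,9.2],"rot": [0,0,0.8],"gripper": 0.5},
    {"offset": [-0.2,-0.2,9.2],"rot": [0,0,0.8],"gripper": 1},
    {"offset": [-0.2,-0.2,9.2],"rot": [0,0,0.8],"gripper": 1},
    {"offset": [-0.2,-0.2,9.2],"rot": [0,0,0.8],"gripper": 1},
    {"offset": [-0.2,-0.2,9.2],"rot": [0,0,0.8],"gripper": 1},
    {"offset": [-0.2,-0.2,9.2],"rot": [0,0,0.8],"gripper": 1}
  ]
}}

```text
time_s: 2.3
position: [0.4903, -0.1917, 0.1695]
tcp_rot: [[0.774, -0.633, 0.002], [-0.633, -0.774, -0.002], [0.003, -0.0, -1.0]]
force: [-0.5, -0.1, -0.0]
opening: 0.543
```

Run:
```python
from h import *
s=st(); R=np.array(s['tcp_rot']); print(R.round(3)); print('axis in tool cm',rel([.529,-.1425,.166],s).round(2))
```

```text
2.3 [ 0.4903 -0.1917  0.1695] [-0.5 -0.1 -0. ] 0.5433875590408578
[[ 0.774 -0.633  0.002]
 [-0.633 -0.774 -0.002]
 [ 0.003 -0.    -1.   ]]
axis in tool cm [-0.12 -6.26  0.35]
```

>>> {"op": "arm_command", "data": {
  "targets": [
    {"offset": [0,0,0],"rot": [0,0,0],"gripper": 1},
    {"offset": [0,0,0],"rot": [0,0,0],"gripper": 1},
    {"offset": [0,0,0],"rot": [0,0,0],"gripper": 1},
    {"offset": [0,0,0],"rot": [0,0,0],"gripper": 1},
    {"offset": [0,0,0],"rot": [0,0,0],"gripper": 1},
    {"offset": [0,0,0],"rot": [0,0,0],"gripper": 1},
    {"offset": [0,0,0],"rot": [0,0,0],"gripper": 1},
    {"offset": [0,0,0],"rot": [0,0,0],"gripper": 1}
  ]
}}

```text
time_s: 3.1
position: [0.4894, -0.1911, 0.1678]
tcp_rot: [[0.774, -0.633, -0.001], [-0.633, -0.774, 0.001], [-0.001, 0.0, -1.0]]
force: [-2.2, 0.4, 3.0]
opening: 0.111
```

Opening 0.111 × 87 = 9.7 mm, which is the fin's thickness, so it is gripped. I'll turn it along the arc.

>>> {"op": "arm_command", "data": {
  "targets": [
    {"offset": [-0.54,-0.02,0],"rot": [0,0,5],"gripper": 1},
    {"offset": [-1.08,-0.09,0],"rot": [0,0,10],"gripper": 1},
    {"offset": [-1.6,-0.21,0],"rot": [0,0,15],"gripper": 1},
    {"offset": [-2.12,-0.37,0],"rot": [0,0,20],"gripper": 1},
    {"offset": [-2.62,-0.58,0],"rot": [0,0,25],"gripper": 1},
    {"offset": [-3.1,-0.83,0],"rot": [0,0,30],"gripper": 1},
    {"offset": [-3.56,-1.12,0],"rot": [0,0,35],"gripper": 1},
    {"offset": [-3.99,-1.45,0],"rot": [0,0,40],"gripper": 1}
  ]
}}

```text
time_s: 3.9
position: [0.4673, -0.1544, 0.1678]
tcp_rot: [[0.182, -0.983, -0.002], [-0.983, -0.182, 0.001], [-0.001, 0.002, -1.0]]
force: [-0.6, 2.1, -1.3]
opening: 0.113
```

>>> {"op": "arm_command", "data": {
  "targets": [
    {"offset": [0,0,0],"rot": [0,0,0],"gripper": 1},
    {"offset": [0,0,0],"rot": [0,0,0],"gripper": 1}
  ]
}}

```text
time_s: 4.1
position: [0.4674, -0.1545, 0.1678]
tcp_rot: [[0.187, -0.982, -0.002], [-0.982, -0.187, 0.001], [-0.002, 0.002, -1.0]]
force: [-1.7, 2.1, 0.3]
opening: 0.117
```

Run:
```python
from h import *
s=st(); R=np.array(s['tcp_rot']); print(np.degrees(np.arctan2(R[1,1],R[0,1]))); e=np.array(s['position'])[:2]-[.529,-.1425]; print(np.hypot(*e),np.degrees(np.arctan2(e[1],e[0])), s['moment'])
cap('wrist','w2')
```

```text
4.1 [ 0.4674 -0.1545  0.1678] [-1.7  2.1  0.3] 0.11734081828774943
-169.23280996318965
0.06276516699784644 -168.98624932540093 [ 0.28468143  0.26522706 -0.07213343]
```

View pics/w2.png

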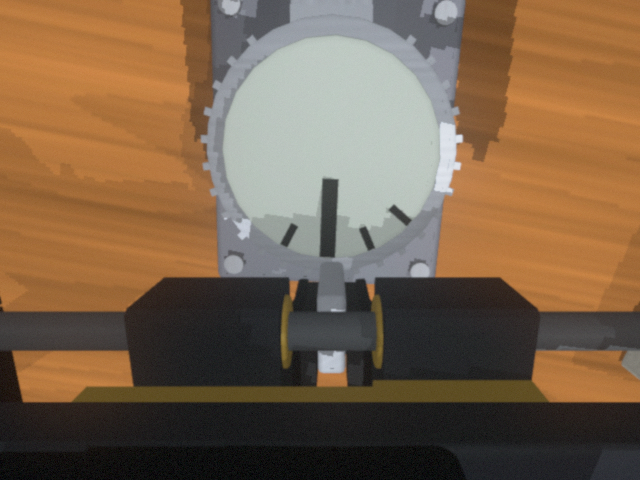

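The fin now lines up with the long locked ridge at (329,217), about 2° short. I'll take the last bit, release and rise.

>>> {"op": "arm_command", "data": {
  "targets": [
    {"offset": [-0.2,0,0],"rot": [0,0,1.8],"gripper": 1},
    {"offset": [-0.2,0,0],"rot": [0,0,1.8],"gripper": 1},
    {"offset": [-0.2,0,0],"rot": [0,0,1.8],"gripper": 0.6},
    {"offset": [-0.2,0,0],"rot": [0,0,1.8],"gripper": 0.6},
    {"offset": [-0.2,0,0],"rot": [0,0,1.8],"gripper": 0.6},
    {"offset": [-0.2,0,0],"rot": [0,0,1.8],"gripper": 0.6},
    {"offset": [-0.2,0,-4],"rot": [0,0,1.8],"gripper": 0.6},
    {"offset": [-0.2,0,-8],"rot": [0,0,1.8],"gripper": 0.6}
  ]
}}

```text
time_s: 4.95
position: [0.4674, -0.1529, 0.2478]
tcp_rot: [[0.154, -0.988, -0.003], [-0.988, -0.154, 0.002], [-0.002, 0.003, -1.0]]
force: [0.8, -1.2, 0.1]
opening: 0.399
```

>>> {"op": "arm_command", "data": {
  "targets": [
    {"offset": [0,3.0,-4],"rot": [0,0,0],"gripper": 0.6},
    {"offset": [0,3.0,-4],"rot": [0,0,0],"gripper": 0.6},
    {"offset": [0,3.0,-4],"rot": [0,0,0],"gripper": 0.6}
  ]
}}

```text
time_s: 5.25
position: [0.4384, -0.1579, 0.289]
tcp_rot: [[0.154, -0.988, 0.003], [-0.988, -0.154, -0.002], [0.002, -0.003, -1.0]]
force: [-0.3, -0.0, 0.3]
opening: 0.404
```

Run:
```python
from h import *
s=st(); print(np.array(s['tcp_rot']).round(3)); cap('wrist','w3')
```

```text
5.25 [ 0.4384 -0.1579  0.289 ] [-0.3 -0.   0.3] 0.4037192940058629
[[ 0.154 -0.988  0.003]
 [-0.988 -0.154 -0.002]
 [ 0.002 -0.003 -1.   ]]
```

View pics/w3.png

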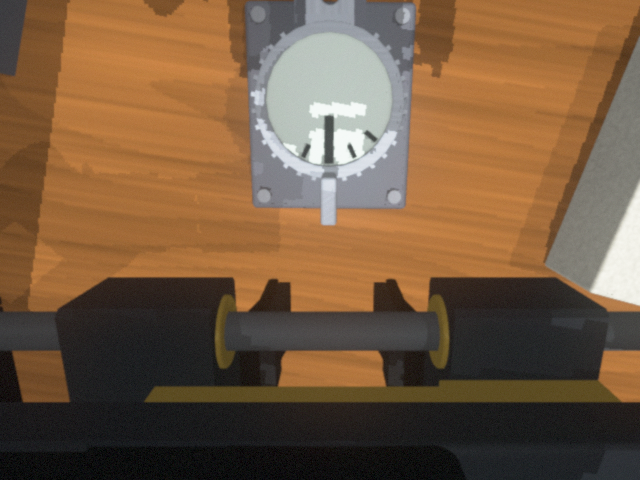

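The collar is released and the fin is in line with the long ridge (fin x≈328.5, ridge x≈329), so it is locked at 0.90. The tool heading is nearly tangential at the lug, so I keep it and go above the pin.

>>> {"op": "arm_command", "data": {
  "targets": [
    {"offset": [-29.3,-16.3,3.9],"rot": [0,0,0],"gripper": 0.5},
    {"offset": [-29.3,-16.3,3.9],"rot": [0,0,0],"gripper": 0.5},
    {"offset": [-29.3,-16.3,3.9],"rot": [0,0,0],"gripper": 0.5},
    {"offset": [-29.3,-16.3,3.9],"rot": [0,0,0],"gripper": 0.5},
    {"offset": [-29.3,-16.3,3.9],"rot": [0,0,0],"gripper": 0.5},
    {"offset": [-29.3,-16.3,3.9],"rot": [0,0,0],"gripper": 0.5},
    {"offset": [-29.3,-16.3,3.9],"rot": [0,0,0],"gripper": 0.5},
    {"offset": [-29.3,-16.3,3.9],"rot": [0,0,0],"gripper": 0.5}
  ]
}}

```text
time_s: 6.1
position: [0.5546, 0.1617, 0.2459]
tcp_rot: [[0.16, -0.987, -0.002], [-0.987, -0.16, 0.001], [-0.002, 0.002, -1.0]]
force: [-0.3, -0.5, -0.7]
opening: 0.498
```

>>> {"op": "arm_command", "data": {
  "targets": [
    {"offset": [0,0,0],"rot": [0,0,0],"gripper": 0.5},
    {"offset": [0,0,0],"rot": [0,0,0],"gripper": 0.5}
  ]
}}

```text
time_s: 6.3
position: [0.5533, 0.1564, 0.2476]
tcp_rot: [[0.154, -0.988, -0.003], [-0.988, -0.154, -0.001], [0.0, 0.003, -1.0]]
force: [0.6, -0.4, 0.4]
opening: 0.503
```

Run:
```python
from h import *
s=st(); print(np.array(s['tcp_rot']).round(3),rel([.5545,.157,.137],s)); cap('wrist','w4'); print(proj('w4',[.5545,.157,.104]))
```

```text
6.3 [0.5533 0.1564 0.2476] [ 0.6 -0.4  0.4] 0.5027276024682574
[[ 0.154 -0.988 -0.003]
 [-0.988 -0.154 -0.001]
 [ 0.     0.003 -1.   ]] [-0.04049886 -0.16421074 11.05823622]
[331.04226551 252.52243639]
```

View pics/w4.png

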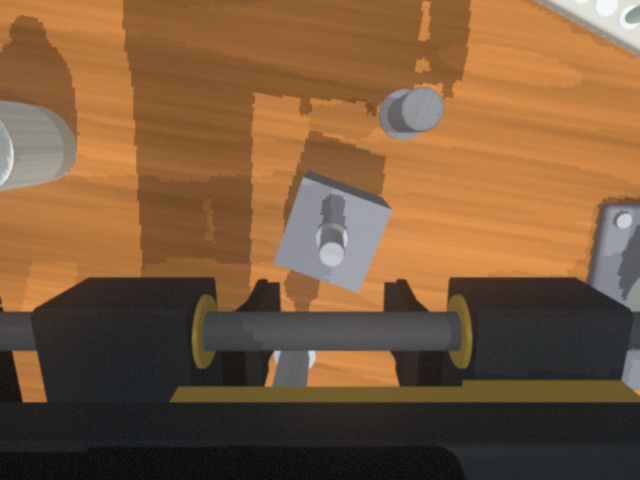

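The pin top appears at (332,254), against a predicted (331,252.5), so it is confirmed. The tall pins are at (412,112) and (294,365), clear of the fingers. I'll descend and grip.

>>> {"op": "arm_command", "data": {
  "targets": [
    {"offset": [0,-0.1,4],"rot": [0,0,0],"gripper": 0.5},
    {"offset": [0,-0.1,8],"rot": [0,0,0],"gripper": 0.5},
    {"offset": [0,-0.1,10.9],"rot": [0,0,0],"gripper": 0.5},
    {"offset": [0,-0.1,10.9],"rot": [0,0,0],"gripper": 0.5},
    {"offset": [0,-0.1,10.9],"rot": [0,0,0],"gripper": 1},
    {"offset": [0,-0.1,10.9],"rot": [0,0,0],"gripper": 1},
    {"offset": [0,-0.1,10.9],"rot": [0,0,0],"gripper": 1},
    {"offset": [0,-0.1,10.9],"rot": [0,0,0],"gripper": 1}
  ]
}}

```text
time_s: 7.15
position: [0.5557, 0.1572, 0.1416]
tcp_rot: [[0.154, -0.988, 0.003], [-0.988, -0.154, 0.0], [0.0, -0.003, -1.0]]
force: [0.5, 0.5, 0.2]
opening: 0.222
```

>>> {"op": "arm_command", "data": {
  "targets": [
    {"offset": [0,0,0],"rot": [0,0,0],"gripper": 1},
    {"offset": [0,0,0],"rot": [0,0,0],"gripper": 1},
    {"offset": [0,0,0],"rot": [0,0,0],"gripper": 1},
    {"offset": [0,0,0],"rot": [0,0,0],"gripper": 1}
  ]
}}

```text
time_s: 7.55
position: [0.5556, 0.1573, 0.1412]
tcp_rot: [[0.155, -0.988, 0.002], [-0.988, -0.155, -0.0], [0.0, -0.002, -1.0]]
force: [-0.3, -0.9, 6.8]
opening: 0.176
```

Opening 0.176 × 87 = 15.3 mm, so the pin is held. I'll lift it straight up and check the grip.

>>> {"op": "arm_command", "data": {
  "targets": [
    {"offset": [0,0,-1],"rot": [0,0,0],"gripper": 1},
    {"offset": [0,0,-2.5],"rot": [0,0,0],"gripper": 1},
    {"offset": [0,0,-4.5],"rot": [0,0,0],"gripper": 1},
    {"offset": [0,0,-7],"rot": [0,0,0],"gripper": 1},
    {"offset": [0,0,-10],"rot": [0,0,0],"gripper": 1},
    {"offset": [0,0,-11],"rot": [0,0,0],"gripper": 1},
    {"offset": [0,0,-11],"rot": [0,0,0],"gripper": 1},
    {"offset": [0,0,-11],"rot": [0,0,0],"gripper": 1}
  ]
}}

```text
time_s: 8.35
position: [0.5541, 0.1572, 0.2491]
tcp_rot: [[0.154, -0.988, -0.002], [-0.988, -0.154, -0.0], [-0.0, 0.002, -1.0]]
force: [0.5, 0.3, -1.6]
opening: 0.171
```

Run:
```python
from h import *
s=st(); print(np.array(s['tcp_rot']).round(3))
a=np.array([.529,-.1425]); t=np.radians(9); hole=a+.069*np.array([np.cos(t),np.sin(t)]); print(hole)
for n,u,v in []: pass
# ear hole in w3
print('ear in w3 px', proj('w3',[*hole,.08]))
print(rel([*hole,.25],s))
c=cap('side','s1',crop=None)
```

```text
8.35 [0.5541 0.1572 0.2491] [ 0.5  0.3 -1.6] 0.1710429089451676
[[ 0.154 -0.988 -0.002]
 [-0.988 -0.154 -0.   ]
 [-0.     0.002 -1.   ]]
[ 0.5971505  -0.13170602]
ear in w3 px [328.7658484   -7.55017333]
[29.20642367  0.21256765 -0.09533257]
```

View pics/s1.png

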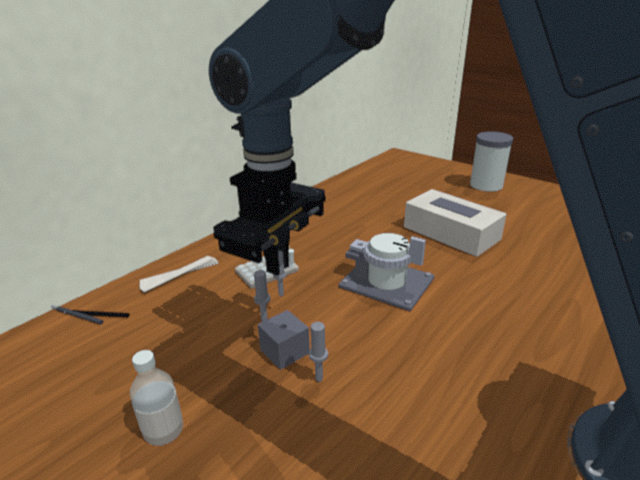

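The side view shows the pin held upright, out of the block; the tall pins are untouched. Next I go above the ear hole.

>>> {"op": "arm_command", "data": {
  "targets": [
    {"offset": [5,0.2,0],"rot": [0,0,0],"gripper": 1},
    {"offset": [10,0.2,0],"rot": [0,0,0],"gripper": 1},
    {"offset": [15,0.2,0],"rot": [0,0,0],"gripper": 1},
    {"offset": [20,0.2,0],"rot": [0,0,0],"gripper": 1},
    {"offset": [25,0.2,0],"rot": [0,0,0],"gripper": 1},
    {"offset": [29.2,0.2,0],"rot": [0,0,0],"gripper": 1},
    {"offset": [29.2,0.2,2],"rot": [0,0,0],"gripper": 1},
    {"offset": [29.2,0.2,2],"rot": [0,0,0],"gripper": 1}
  ]
}}

```text
time_s: 9.2
position: [0.5957, -0.1324, 0.2258]
tcp_rot: [[0.151, -0.988, -0.008], [-0.988, -0.151, 0.004], [-0.005, 0.008, -1.0]]
force: [-0.7, -0.0, -0.8]
opening: 0.172
```

>>> {"op": "arm_command", "data": {
  "targets": [
    {"offset": [0,0,0],"rot": [0,0,0],"gripper": 1},
    {"offset": [0,0,0],"rot": [0,0,0],"gripper": 1}
  ]
}}

```text
time_s: 9.4
position: [0.5979, -0.1304, 0.2297]
tcp_rot: [[0.156, -0.988, -0.001], [-0.988, -0.156, 0.001], [-0.001, 0.001, -1.0]]
force: [0.6, -1.3, -0.5]
opening: 0.172
```

Run:
```python
from h import *
s=st(); cap('wrist','w5',crop=(220,130,420,280),scale=4)
p=np.array(s['position']); print('tip px',proj('w5',[*p[:2],p[2]-.121]),'hole pred',proj('w5',[.5971,-.1317,.08]))
```

```text
9.4 [ 0.5979 -0.1304  0.2297] [ 0.6 -1.3 -0.5] 0.17210658413298743
tip px [331.96066678 266.60018173] hole pred [333.77872707 253.77603742]
```

View pics/w5.png

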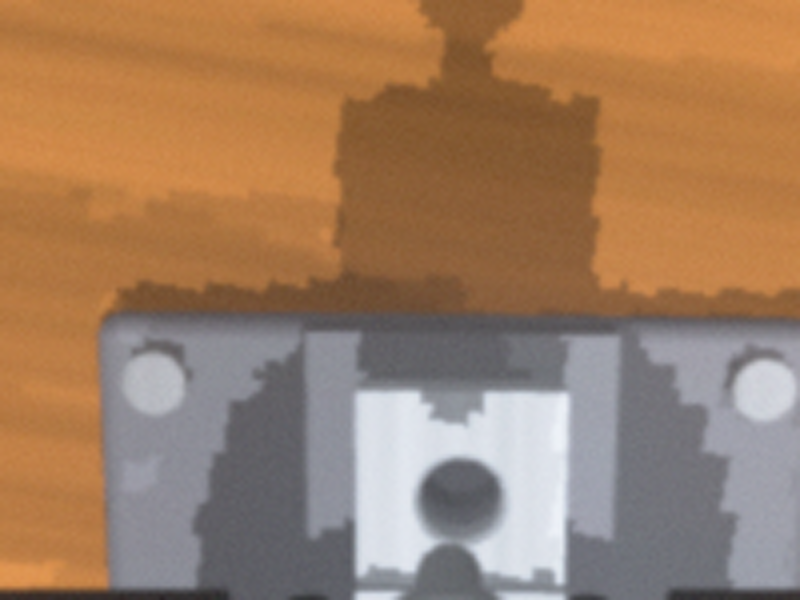

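The hole is at zoom (460,499), i.e. (334.6,254.4), against a predicted (333.8,253.8). The pin tip is at (332.3,265.9), against a predicted (332,266.6). The remaining shift is about +1.3 mm in tool x and +1 mm in y. I'll enter the ear hole with that correction and watch the force.

>>> {"op": "arm_command", "data": {
  "targets": [
    {"offset": [0.13,0.1,0.5],"rot": [0,0,0],"gripper": 1},
    {"offset": [0.13,0.1,1.5],"rot": [0,0,0],"gripper": 1},
    {"offset": [0.13,0.1,2.2],"rot": [0,0,0],"gripper": 1},
    {"offset": [0.13,0.1,2.8],"rot": [0,0,0],"gripper": 1},
    {"offset": [0.13,0.1,3.2],"rot": [0,0,0],"gripper": 1},
    {"offset": [0.13,0.1,3.6],"rot": [0,0,0],"gripper": 1},
    {"offset": [0.13,0.1,3.6],"rot": [0,0,0],"gripper": 1}
  ]
}}

```text
time_s: 10.15
position: [0.5971, -0.1329, 0.1933]
tcp_rot: [[0.154, -0.988, -0.001], [-0.988, -0.154, 0.001], [-0.001, 0.001, -1.0]]
force: [-0.3, 0.4, -1.0]
opening: 0.172
```

The tip is now 8 mm below the ear's top with no force. I'll go on through the lug.

>>> {"op": "arm_command", "data": {
  "targets": [
    {"offset": [0,0,0.4],"rot": [0,0,0],"gripper": 1},
    {"offset": [0,0,0.8],"rot": [0,0,0],"gripper": 1},
    {"offset": [0,0,1.2],"rot": [0,0,0],"gripper": 1},
    {"offset": [0,0,1.6],"rot": [0,0,0],"gripper": 1},
    {"offset": [0,0,1.6],"rot": [0,0,0],"gripper": 1}
  ]
}}

```text
time_s: 10.65
position: [0.5971, -0.1329, 0.1773]
tcp_rot: [[0.154, -0.988, -0.001], [-0.988, -0.154, 0.0], [-0.001, 0.001, -1.0]]
force: [-0.1, -0.2, -1.6]
opening: 0.174
```

>>> {"op": "arm_command", "data": {
  "targets": [
    {"offset": [0,0,0.5],"rot": [0,0,0],"gripper": 1},
    {"offset": [0,0,1.0],"rot": [0,0,0],"gripper": 1},
    {"offset": [0,0,1.3],"rot": [0,0,0],"gripper": 1},
    {"offset": [0,0,1.5],"rot": [0,0,0],"gripper": 1},
    {"offset": [0,0,1.5],"rot": [0,0,0],"gripper": 1}
  ]
}}

```text
time_s: 11.15
position: [0.5972, -0.133, 0.1626]
tcp_rot: [[0.154, -0.988, -0.001], [-0.988, -0.154, 0.0], [-0.0, 0.0, -1.0]]
force: [-0.2, -0.6, -0.5]
opening: 0.172
```

>>> {"op": "arm_command", "data": {
  "targets": [
    {"offset": [0,0,0.1],"rot": [0,0,0],"gripper": 1},
    {"offset": [0,0,0.2],"rot": [0,0,0],"gripper": 1},
    {"offset": [0,0,0.2],"rot": [0,0,0],"gripper": 1}
  ]
}}

```text
time_s: 11.45
position: [0.5973, -0.1331, 0.1613]
tcp_rot: [[0.154, -0.988, 0.0], [-0.988, -0.154, -0.0], [0.0, -0.0, -1.0]]
force: [-1.2, 0.8, -0.4]
opening: 0.176
```

>>> {"op": "arm_command", "data": {
  "targets": [
    {"offset": [0,0,0.1],"rot": [0,0,0],"gripper": 1},
    {"offset": [0,0,0.2],"rot": [0,0,0],"gripper": 1},
    {"offset": [0,0,0.2],"rot": [0,0,0],"gripper": 1}
  ]
}}

```text
time_s: 11.75
position: [0.5974, -0.1332, 0.161]
tcp_rot: [[0.155, -0.988, 0.001], [-0.988, -0.155, -0.001], [0.001, -0.001, -1.0]]
force: [-2.3, 0.1, 10.5]
opening: 0.172
```

Contact force of 10.5 N at z=0.161, the height expected for a seated shoulder. I'll let go and retreat.

>>> {"op": "arm_command", "data": {
  "targets": [
    {"offset": [0,0,0],"rot": [0,0,0],"gripper": 0.6},
    {"offset": [0,0,0],"rot": [0,0,0],"gripper": 0.6},
    {"offset": [0,0,0],"rot": [0,0,0],"gripper": 0.6},
    {"offset": [0,0,0],"rot": [0,0,0],"gripper": 0.6},
    {"offset": [0,0,-1],"rot": [0,0,0],"gripper": 0.6},
    {"offset": [0,0,-4],"rot": [0,0,0],"gripper": 0.6},
    {"offset": [0,0,-8],"rot": [0,0,0],"gripper": 0.6},
    {"offset": [0,0,-12],"rot": [0,0,0],"gripper": 0.6}
  ]
}}

```text
time_s: 12.55
position: [0.597, -0.1329, 0.2803]
tcp_rot: [[0.154, -0.988, -0.001], [-0.988, -0.154, 0.0], [-0.001, 0.001, -1.0]]
force: [1.1, -0.1, -0.1]
opening: 0.398
```

>>> {"op": "arm_command", "data": {
  "targets": [
    {"offset": [0,5,-4],"rot": [0,0,0],"gripper": 0.6},
    {"offset": [0,10,-4],"rot": [0,0,0],"gripper": 0.6},
    {"offset": [0,10,-4],"rot": [0,0,0],"gripper": 0.6},
    {"offset": [0,10,-4],"rot": [0,0,0],"gripper": 0.6}
  ]
}}

```text
time_s: 12.95
position: [0.4971, -0.1485, 0.32]
tcp_rot: [[0.153, -0.988, 0.001], [-0.988, -0.153, -0.0], [0.0, -0.001, -1.0]]
force: [1.7, -0.7, -0.7]
opening: 0.396
```

Run:
```python
from h import *
st(); cap('wrist','w6'); cap('side','s2'); 
a=cv2.imread('pics/w6_full.png')[0:240,120:520]; b=cv2.imread('pics/s2_full.png')[205:325,310:510]
cv2.imwrite('pics/fin.png',np.vstack([cv2.resize(a,(550,330)),cv2.resize(b,(550,270*550//450-60),interpolation=cv2.INTER_CUBIC)]))
print(proj('w6',[.5971,-.1317,.124]),proj('s2',[.5971,-.1317,.124]),proj('s2',[.5971,-.1317,.08]))
```

```text
12.95 [ 0.4971 -0.1485  0.32  ] [ 1.7 -0.7 -0.7] 0.39640850933798144
[329.67186099  85.91773507] [359.80679343 226.21151549] [359.34911927 243.87362415]
```

View pics/fin.png

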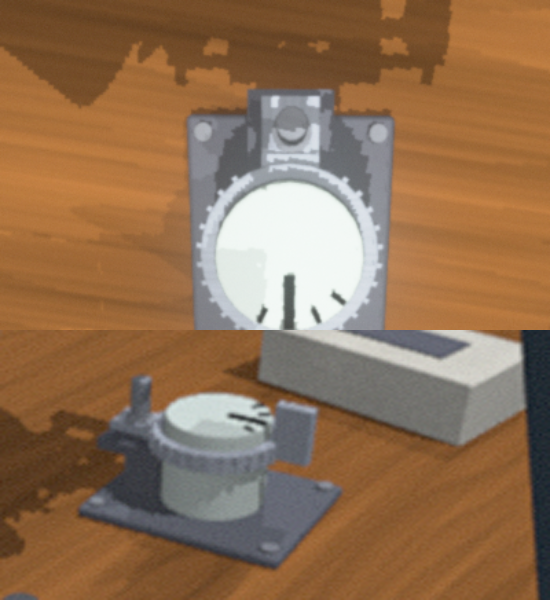

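The pin stands upright in the ear. Its top in the side view is at (361,226), against a predicted (360,226) for a fully seated shoulder, and the fin is on the long ridge. I'll hand in.

```bash
python3 -c "
from rig import ticket; print(ticket.hand_in())"
```

```text
the job is handed in; nothing more can be done
None
```

The canister is locked and pinned, and I handed the job in at about 13 s on the robot's clock; the hand-in reports no verdict.

- **Collar:** I gripped the fin and turned the collar clockwise about 42°, from about 0.17 rad to the locked click at 0.90. After I let go, the fin stayed in line with the long ridge. By the commanded arc and the wrist pictures it stayed short of the 1.12 crest.
- **Pin:** I took the small pin from the block and lowered it through ear and lug with no notable force. It met 10.5 N of contact at the height where the shoulder should sit on the ear, and I let go there.
- **Last checks:** In the side view the pin's top is within about 2 px of where a fully seated pin should be. The gripper was well clear. I touched nothing else, though the last pictures I viewed covered only the area round the canister. No check failed; measured TCP readings wandered by 1–2 mm, so I set the final alignment from the picture of tip and hole.

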